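# Slide the pepper mill out of the way and release the drawer

### The arm

A 6-joint arm with a two-finger parallel gripper is mounted at the origin on the work surface. World frame = base frame: x ahead of the robot, y to its left, z up, the work surface at z = 0. Lengths are in m, angles in rad, forces in N, time in s.
With the tool pointing down it reaches from about 0.35 to 0.775 m from the base axis. Payload 5.5 kg.
Tool frame: the origin (TCP) lies at the very end of the fingers, on their centre line; the grasp point (between the pads) lies 19 mm behind it; z points along the fingers, y is the direction in which the jaws open and shut (so a half turn about z gives the same grasp; the last joint's range is limited). The gripper opens to 85 mm and grips with 20 to 120 N. Pads are 22 mm wide; open, the fingers measure 114 mm over their backs; the gripper's body (76 mm by 85 mm) begins 54 mm behind the grasp point. The pads swing forward as they close: fully open they stand 13 mm farther back than shut.
Start: joints at [-1.317, 0.313, 0.046, 1.304, 0, 1.431], TCP at [0.221, -0.531, 0.231] pointing down, gripper open.
Joint ranges: [-2.76, 2.76], [-0.86, 1.69], [-1.03, 1.26], [-2.2, 2.34], [-1.47, 1.5], [-3.14, 3.14]. Speed limits (rad/s): [2.57, 2.57, 3.14, 3.14, 3.14, 3.14].

### API

Orientations are given as a unit quaternion [w, x, y, z].
In Python, from workcell import get_state, read_camera, hand_in, find_in, silhouettes gives the robot as it stands. The module is installed in compiled form; this text tells all that it offers.
- The arm moves only by the tool send_rows, never from a script. Its argument "deltas" is a list that holds one entry, the list of rows, each a list of 6 numbers: the shift along the world's x, y, z in cm, then the turn, a rotation vector about the world's x, y, z in degrees. In form: [[[dx, dy, dz, wx, wy, wz], ...]]. A call has 1 to 12 rows; each row is the pose to reach, as a shift and turn from the pose commanded when the call began; what a row does not reach only later rows make up. A row lasts 1/10 s, in which the tool goes at most 50 mm and 8.59 degrees, less where a joint would pass 70% of its speed; a pose out of reach is approached as far as the arm can. A call with a gripper value outside its range is refused whole. "jaw" is the opening, from -1 (shut) to 1 (fully open), so that 0 is half open, set as the call begins (left out, the last holds). The fingers move at their own pace and stop on an object; "force" is the grip in N (left out, the last holds). Time passes only in rows, so rows that repeat a pose let the fingers close. It gives the time, the measured TCP pose, the force and the opening at its end, in the units of the state.
- get_state(): the state, without advancing time (a new reading comes with each control period).
- read_camera(name): name is "scene" or "top" or "wrist"; returns a dict with "img" (480x640x3 uint8, red, green, blue), "z_map" (480x640 float32, m along the optical axis (not along the pixel's ray), 0 where there is no reading), "vfov" (degrees; the focal length in pixels is half the picture's height over the tangent of half this angle, whatever the lens; pixels are square), "cx", "cy" (the principal point, pixels), "k1" (the pictures are not rectified: a ray, as slopes to the right and down, at radius r is drawn at 1 + k1 r^2 times it, then the intrinsics apply), "R" (3x3) and "t" (3): a world point X has camera coordinates R X + t; the wrist camera has in their place "hand_eye" (4x4, takes a point from camera to tool coordinates, whose origin is the TCP and whose axes are the flange's). Camera axes: x right, y down, z forward; pixel columns grow to the right and rows downward; lengths in m; the calibration is good to about 2 mm. A picture is of the moment at which its call begins: read the wrist's pose just before it.
- hand_in(): hands the job in, once; it reports no verdict.
Trained networks look in a picture, given as the dict that the camera call returned (one of the last four; its "shot" number tells which), for a name from the list of things; names that differ only in an ending like _2 or _b are one class to them, and where a whole thing is asked for, a point or a joint stands for the part that bears it (a point fixed in the world has none). Each returns a list of dicts, best first, with "conf" (0 to 1); they miss things now and then, are a little off and sometimes report something else, mostly with a low value. They report only what shows in the picture. A call takes as long as a camera call. They do not tell look-alikes from the thing itself.
- find_in(picture, thing): "box" ([centre column, centre row, width, height] in pixels, round what is visible of it).
- silhouettes(picture, thing): "mask" (480x640 bool, what is visible of it) and "box" ([centre column, centre row, width, height] in pixels, round what is visible of it).
The state is a dict: "clock": time; "joint_pos": joint angles; "qvel": joint speeds; "tau": joint torques, N m; "tcp_pos": TCP position; "orientation": TCP orientation; "wrist_force": force on the tool from outside, world axes, zero at the start; "ft_torque": the same for the moment, N m; "finger_gap": finger opening in m.
Only numpy, scipy, OpenCV 4.12 (cv2) and the standard library are available. Lean on these libraries where they do the work, as an engineer would, in place of code of your own. Each camera call takes 0.05 s, during which the arm holds its last target.

### The job

The tall pepper mill stands in the way of the drawer under the tiled recess. With the fingers, push it low on its body so that it slides over the counter, upright and never lifted, until its whole foot stands on the round slate disc; then press the push button on the ledge so that the drawer springs fully out. Leave everything else where it stands.

Things in the scene. Friction and masses are not known exactly. Their poses are not given: they have to be found in the camera images.
- mill: the tall narrow wooden pepper mill, 192 mm high, top-heavy, round, nominally 300 g (varies). Its foot is a straight cylinder 52 mm in diameter and 45 mm high; above that it is slimmer (36 to 42 mm). Origin at the centre of its underside, z up along the mill. Pushed above about 40 mm from the counter it may tip; pushed lower it slides.
- disc: round dark slate disc set flush in the counter, 112 mm in diameter (1 mm proud to the eye, nothing to bump against); it lies left or right of the drawer. Origin at its centre at counter height.
- recess: the fixed tiled recess. Origin at counter height at the middle of its front face; its x axis points into the recess away from the robot, y along the front face, z up. Front face 580 mm wide from y -290 to 290 mm; ledge top 75 mm above the counter, 220 mm deep; back wall and side cheeks rise to 175 mm. The drawer is in the middle of the front face under the ledge.
- drawer (a joint): opening of the white plastic drawer, m: 0 shut and latched, 0.10 fully out. A spring drives it out along the recess's -x when the button unlatches it (about one second); it cannot be pulled while latched. It sweeps the strip 165 mm wide up to 112 mm in front of the front face.
- drawer_face (a point): centre of the drawer's front panel (165 mm wide, from 6 to 62 mm above the counter, 12 mm in front of the front face when shut).
- button (a joint): travel of the push button, m: 0 up, 0.007 fully down. Pressed straight down; spring 1 N at the start, 4.5 N fully down; the drawer unlatches at about 4 mm. It springs back up.
- button_top (a point): centre of the top of the round white push button, 30 mm in diameter, in a grey 46 mm square housing 12 mm high on the ledge, 35 mm behind the front face and 170 mm to the right (-y) of the drawer's middle; the top is 97 mm above the counter (10 mm above its housing).
- salt: bystander: short wooden salt mill of the same wood, 82 mm high, 52 mm in diameter, between the robot and the tall mill. Origin at the centre of its underside.
- green_lid: bystander: green hard silicone lid lying flat on the counter on the other side of the drawer from the disc, 126 mm in diameter, 10 mm thick, 26 mm high at its knob. Origin at the centre of its underside.
- canister_a: bystander: aluminium canister on the ledge, 82 mm in diameter, 135 mm high. Origin at the centre of its underside.
- canister_b: bystander: a second canister like the first. Origin at the centre of its underside.
- spoon_holder: bystander: white ceramic spoon holder on the ledge, 76 mm in diameter, 100 mm high, spoons up to 170 mm. Origin at the centre of its underside.
- tiffin: bystander: steel tiffin box with hinged lid on the ledge, 100 x 140 mm, 61 mm high without its lid knob. Origin at the centre of its underside.
Things that resemble listed ones, but are neither listed nor needed, are in the scene too. Several things look just like the mill: the one meant starts nearest to the robot's base.

How it is judged:
On the way, in this order (a step that is already met when the one before it is completed fails the run):
1. the mill stands on the slate disc, upright and still (horizontal distance between mill and disc below 0.03 m and angle between mill's own z axis and vertical below 0.06 rad and height (world z) of mill below 0.005 m and linear speed of mill below 0.02 m/s and value of joint drawer below 0.01 m), for 0.3 s.
2. the drawer has sprung out (value of joint drawer above 0.09 m), for 0.2 s.
At the end, for the whole second after the job is handed in: The mill stands upright and still with its whole foot on the slate disc (centres within 30 mm), and the drawer is out by more than 90 of its 100 mm (horizontal distance between mill and disc below 0.03 m and angle between mill's own z axis and vertical below 0.06 rad and height (world z) of mill below 0.005 m and linear speed of mill below 0.02 m/s and value of joint drawer above 0.09 m and velocity of joint drawer below 0.01 m/s); the robot touches nothing.
It fails at once if the mill tips by more than about 14 degrees (angle between mill's own z axis and vertical above 0.25 rad).
It fails at once if the mill is lifted off the counter (height (world z) of mill above 0.01 m).
It fails at once if the mill is pushed high: the fingers touch it while the grasp point is more than 90 mm above the counter (contact force between the fingers and mill above 0.3 N and height (world z) of the grasp point above 0.09 m).
It fails at once if another object is moved by more than 20 mm (distance of any of salt, green_lid, canister_a, canister_b, spoon_holder, tiffin from where it was at the start of the episode above 0.02 m).
It also fails if it takes over 61 s, if anything falls off the work surface, if the arm or the gripper's body presses on something with over 40 N, if the wrist force passes 120 N, or if a joint passes its speed limit or range.

## Working session

There is one attempt and no reset: what is moved stays moved. The work goes in short steps, Python scripts to look and compute and a tool call to move; the robot and the scene stay as the last step left them, time stands still between calls to the robot, and variables do not carry over. Pictures are saved under pics/ and viewed, and the job is handed in when it is done.

Besides the shell and the picture viewer there is one more tool, called as name(argument=value, ...) on one line, values as JSON. send_rows: Moves the arm, as the interface text tells. Its arguments: {"type":"object","properties":{"deltas":{"type":"array","items":{"type":"array","items":{"type":"array","items":{"type":"number"}}}},"jaw":{"type":"number"},"force":{"type":"number"}},"required":["deltas"]}

```bash
mkdir -p pics
cat > h.py <<'E'
import numpy as np, cv2
from workcell import *
def K(p):
    f=240/np.tan(np.radians(p["vfov"])/2); return f
def ray(p,u,v):
    f=K(p); a=np.stack([(np.asarray(u,float)-p["cx"])/f,(np.asarray(v,float)-p["cy"])/f],-1)
    b=a.copy()
    for _ in range(20):
        r2=(b**2).sum(-1,keepdims=True); b=a/(1+p["k1"]*r2)
    return b
def pts(p,u,v,z=None):
    """world pts from depth"""
    b=ray(p,u,v)
    if z is None: z=p["z_map"][np.asarray(v,int),np.asarray(u,int)]
    c=np.concatenate([b*z[...,None],np.asarray(z)[...,None]],-1)
    return (c-np.asarray(p["t"]))@np.asarray(p["R"])
def onplane(p,u,v,h):
    b=ray(p,u,v); d=np.concatenate([b,np.ones(b.shape[:-1]+(1,))],-1)@np.asarray(p["R"])
    o=-np.asarray(p["R"]).T@np.asarray(p["t"])
    s=(h-o[2])/d[...,2]; return o+d*s[...,None]
def proj(p,X):
    c=np.asarray(X)@np.asarray(p["R"]).T+np.asarray(p["t"]); b=c[...,:2]/c[...,2:]
    b=b*(1+p["k1"]*(b**2).sum(-1,keepdims=True)); return b*K(p)+[p["cx"],p["cy"]]
def save(p,n): cv2.imwrite("pics/"+n,cv2.cvtColor(p["img"],cv2.COLOR_RGB2BGR))
E
python3 - <<'E'
from h import *
np.set_printoptions(precision=3,suppress=True)
for c in ["scene","top"]:
    p=read_camera(c); save(p,c+"0.png")
    print(c,p["vfov"],p["k1"],-np.array(p["R"]).T@p["t"])
    for n in ["mill","disc","recess","drawer_face","button_top","salt","green_lid","canister_a","spoon_holder","tiffin"]:
        for d in silhouettes(p,n):
            m=d["mask"]; v,u=np.nonzero(m); z=p["z_map"][v,u]; ok=z>0
            P=pts(p,u[ok],v[ok])
            print(n,round(d["conf"],2),np.round(d["box"]),"med",np.median(P,0),"lo",np.percentile(P,3,axis=0),"hi",np.percentile(P,97,axis=0)) if len(P) else print(n,"nodepth",d["box"])
E
```

```text
scene 44.666096291953636 -0.1797374674345434 [ 1.396 -0.287  0.814]
mill 0.91 [147. 260.  44.  84.] med [ 0.53  -0.363  0.094] lo [ 0.514 -0.384  0.008] hi [ 0.539 -0.343  0.184]
mill 0.77 [485. 171.  25.  67.] med [0.505 0.366 0.124] lo [0.465 0.354 0.031] hi [0.514 0.421 0.186]
mill 0.55 [140. 323.  49.  88.] med [ 0.686 -0.394  0.096] lo [ 0.669 -0.416  0.007] hi [ 0.695 -0.374  0.184]
disc 0.56 [212. 277.  45.  29.] med [ 0.488 -0.26   0.002] lo [ 0.463 -0.289 -0.002] hi [ 0.524 -0.216  0.005]
recess 0.94 [356. 302. 365. 223.] med [ 0.829 -0.058  0.108] lo [ 0.631 -0.311  0.009] hi [0.842 0.246 0.176]
button_top 0.32 [212. 278.  38.  26.] med [ 0.49  -0.261  0.002] lo [ 0.464 -0.289 -0.002] hi [ 0.524 -0.22   0.005]
salt 0.7 [328. 211.  10.  35.] med [0.424 0.027 0.038] lo [0.41  0.016 0.006] hi [0.431 0.041 0.079]
green_lid 0.77 [423. 225.  53.  19.] med [0.505 0.222 0.01 ] lo [0.472 0.154 0.006] hi [0.55  0.264 0.027]
canister_a 0.94 [241. 298.  53.  62.] med [ 0.767 -0.226  0.197] lo [ 0.716 -0.261  0.142] hi [ 0.788 -0.188  0.209]
canister_a 0.58 [419. 258.  50.  59.] med [0.
[... 1087 characters left out ...]
 0.06 ] hi [0.827 0.251 0.178]
drawer_face 0.82 [334. 237.  74.   8.] med [ 0.606 -0.021  0.061] lo [ 0.598 -0.098  0.015] hi [0.616 0.055 0.066]
button_top 0.29 [338. 239.  68.  10.] med [ 0.604 -0.023  0.061] lo [ 0.598 -0.097  0.016] hi [0.614 0.052 0.066]
canister_a 0.63 [291. 165.  39.  50.] med [0.742 0.073 0.198] lo [0.713 0.039 0.096] hi [0.784 0.109 0.209]
spoon_holder 0.97 [246. 163.  38.  46.] med [0.759 0.175 0.149] lo [0.721 0.143 0.079] hi [0.79  0.211 0.241]
tiffin 0.66 [360. 173.  72.  54.] med [ 0.737 -0.071  0.137] lo [ 0.691 -0.138  0.085] hi [ 0.793 -0.005  0.179]
tiffin 0.58 [339. 182. 274. 121.] med [ 0.699 -0.014  0.078] lo [ 0.609 -0.303  0.06 ] hi [0.826 0.251 0.178]
```

View pics/top0.png

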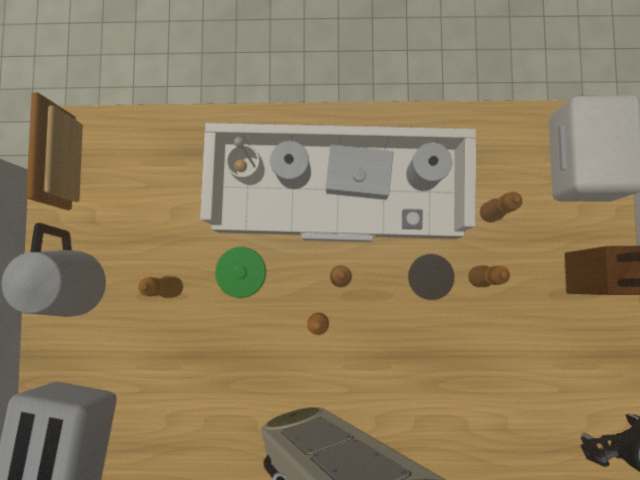

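View pics/scene0.png

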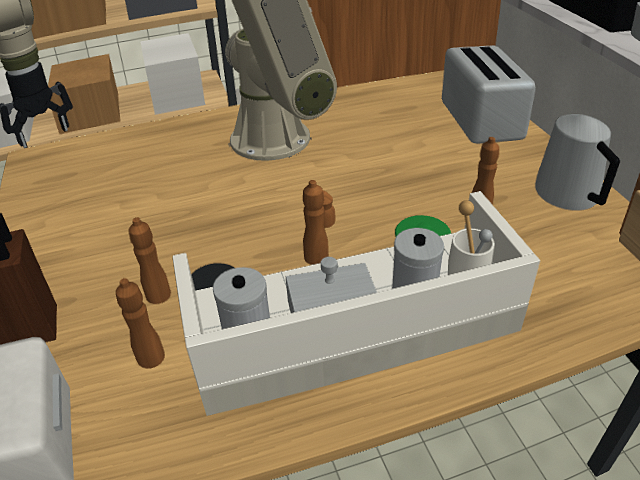

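Mill candidates in the top picture are (340,276), (487,275), (500,206) and (160,287), with the short salt mill at (318,323). The one in front of the drawer, at (340,276), is about 0.51 m from the base. The others are at 0.61 m or more, so (340,276) is the mill. Next I'll check it in a close crop and refine the poses.

Run:
```python
from h import *
from scipy.optimize import least_squares
np.set_printoptions(precision=4,suppress=True)
ps={c:read_camera(c) for c in ["scene","top"]}
cv2.imwrite("pics/crop1.png",np.hstack([cv2.resize(ps["top"]["img"][210:350,270:460],None,fx=2.1,fy=2.1)[:290],cv2.resize(ps["scene"]["img"][150:290,190:380],None,fx=2.1,fy=2.1)[:290]])[...,::-1])
v,u=np.mgrid[0:480,0:640]
for c,p in ps.items():
    P=pts(p,u,v); P[p["z_map"]==0]=9
    for n,x0,y0,zr in [("mill",.513,-.03,(.006,.043)),("millbody",.513,-.03,(.06,.2)),("salt",.424,.02,(.006,.09)),("decoy",.513,-.36,(.006,.043))]:
        m=(np.hypot(P[...,0]-x0,P[...,1]-y0)<.05)&(P[...,2]>zr[0])&(P[...,2]<zr[1])
        Q=P[m]
        if len(Q)<8: print(c,n,len(Q)); continue
        R=.026 
        s=least_squares(lambda q:np.hypot(Q[:,0]-q[0],Q[:,1]-q[1])-(R if n!="millbody" else q[2]),[x0,y0]+([.02] if n=="millbody" else []),loss="soft_l1",f_scale=.002)
        print(c,n,len(Q),s.x,"top",Q[:,2].max(),"mean hi",Q[Q[:,2]>Q[:,2].max()-.03].mean(0),"min",Q.min(0),"max",Q.max(0))
p=ps["top"]
d=silhouettes(p,"disc")[0]; 
vv,uu=np.nonzero(d["mask"]); O=onplane(p,uu,vv,0.001); print("disc c",O.mean(0),O.min(0),O.max(0),d["conf"])
g=(p["img"].astype(int).sum(2)<270); m=np.zeros_like(g); m[240:310,400:462]=g[240:310,400:462]
vv,uu=np.nonzero(m); O=onplane(p,uu,vv,0.001); print("disc dark",O.mean(0),O.min(0),O.max(0),len(O))
P=pts(p,u,v)
m=(np.abs(P[...,0]-.641)<.04)&(np.abs(P[...,1]+.192)<.05)&(P[...,2]>.0935)&(P[...,2]<.105)
print("button",P[m].mean(0),m.sum(),P[m].min(0),P[m].max(0))
m=(np.abs(P[...,0]-.641)<.05)&(np.abs(P[...,1]+.192)<.05)&(P[...,2]>.083)
print("housing",P[m].mean(0),m.sum(),P[m].min(0),P[m].max(0))
for y in (-.28,-.2,-.13,.08,.15,.22):
    m=(np.abs(P[...,1]-y)<.01)&(P[...,2]>.07)&(P[...,2]<.08)&(P[...,0]>.58)
    print("ledge front",y,P[m][:,0].min())
```

```text
scene mill 308 [ 0.5144 -0.0322] top 0.042986493482344 mean hi [ 0.5343 -0.0386  0.0284] min [ 0.5111 -0.0592  0.0063] max [ 0.5441 -0.0076  0.043 ]
scene millbody 1144 [ 0.5168 -0.033   0.0172] top 0.19412971558083134 mean hi [ 0.5233 -0.0352  0.177 ] min [ 0.5015 -0.055   0.0601] max [ 0.5396 -0.0118  0.1941]
scene salt 320 [0.4022 0.0147] top 0.08533806561365828 mean hi [0.4167 0.0275 0.0688] min [0.3972 0.0137 0.0061] max [0.4351 0.0469 0.0853]
scene decoy 358 [ 0.5129 -0.3643] top 0.042867343881105816 mean hi [ 0.5337 -0.363   0.028 ] min [ 0.514  -0.3896  0.0061] max [ 0.5434 -0.3393  0.0429]
top mill 19 [ 0.5163 -0.02  ] top 0.008384436346618136 mean hi [ 0.5169 -0.0111  0.007 ] min [ 0.4694 -0.0687  0.0061] max [0.5604 0.018  0.0084]
top millbody 325 [ 0.5137 -0.03    0.0148] top 0.1952557113126756 mean hi [ 0.5149 -0.0305  0.1789] min [ 0.493  -0.0508  0.0603] max [ 0.5351 -0.0069  0.1953]
top salt 414 [0.3995 0.0298] top 0.08724060046148559 mean hi [0.4052 0.0233 0.0721] min [ 0.377  -0.0249  0.006 ] max [0.4624 0.0685 0.0872]
top decoy 94 [ 0.5137 -0.3629] top 0.042264451209980985 mean hi [ 0.5128 -0.342   0.0277] min [ 0.4682 -0.395   0.006 ] max [ 0.5422 -0.3273  0.0423]
disc c [ 0.5142 -0.2489  0.001 ] [ 0.4589 -0.3045  0.001 ] [ 0.5696 -0.1962  0.001 ] 0.55
disc dark [ 0.5127 -0.2489  0.001 ] [ 0.4589 -0.3044  0.001 ] [ 0.5671 -0.1938  0.001 ] 1660
button [ 0.6405 -0.193   0.0976] 129 [ 0.6246 -0.2059  0.0935] [ 0.6561 -0.1788  0.1042]
housing [ 0.6402 -0.1918  0.0908] 397 [ 0.6098 -0.2147  0.083 ] [ 0.6648 -0.1705  0.1042]
ledge front -0.28 0.6033801881997396
ledge front -0.2 0.606072351383074
ledge front -0.13 0.6105607082209474
ledge front 0.08 0.6170187115945164
ledge front 0.15 0.617277802465943
ledge front 0.22 0.619530722684098
```

View pics/crop1.png

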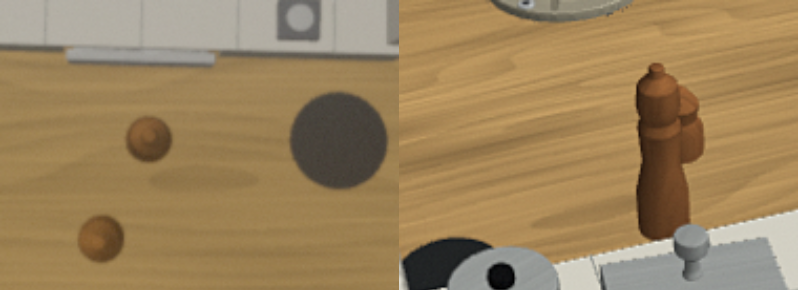

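The close crop shows the chosen mill just right of the drawer's front (crop 148,138), with the salt mill separate and nearer the robot (crop 100,238). The mill is at (0.514, -0.031), the disc at (0.514, -0.249) and the button at (0.6405, -0.1925). I'll push along -y with the tool tilted about 40° so the gripper body stays clear of the tall mill.

Run:
```python
from h import *
from scipy.spatial.transform import Rotation as R
np.set_printoptions(precision=4,suppress=True)
s=get_state(); q=s["orientation"]; r=R.from_quat([q[1],q[2],q[3],q[0]])
print(s["clock"],s["tcp_pos"],q,s["finger_gap"]); print(r.as_matrix())
# target yaw options: y tool along +-x, z down
for sg in (1,-1):
    z=np.array([0,0,-1.]);y=np.array([sg,0,0.]);x=np.cross(y,z)
    t=R.from_matrix(np.c_[x,y,z]); print(sg,"turn to down",np.degrees((t*r.inv()).as_rotvec()))
    t2=R.from_rotvec([np.radians(-40),0,0])*t; print("to tilted",np.degrees((t2*r.inv()).as_rotvec()))
```

```text
1.25 [ 0.2206 -0.5311  0.2313] [ 0.0001  0.9807  0.1956 -0.    ] 0.08555696665645734
[[ 0.9234  0.3837  0.    ]
 [ 0.3837 -0.9234 -0.0001]
 [-0.      0.0001 -1.    ]]
1 turn to down [ 0.0058  0.004  67.4357]
to tilted [-35.1957  23.496   64.5429]
-1 turn to down [   0.0044   -0.0065 -112.5643]
to tilted [ -26.0577  -39.058  -107.2918]
```

send_rows(deltas=[[[1, 2, 3, 0, 0, 3], [3, 5, 6, 0, 0, 7], [6, 9, 8, 0, 0, 12], [9, 13, 9, 0, 0, 17], [12, 17, 9, 0, 0, 22], [15, 21, 9, 0, 0, 27], [18, 25, 9, 0, 0, 32], [21, 29, 9, 0, 0, 37.4], [23, 33, 9, 0, 0, 44], [24, 37, 9, 0, 0, 51], [26, 41, 9, 0, 0, 59], [27, 44, 9, 0, 0, 67.4]]], jaw=-0.18, force=40)

```text
clock: 2.45
tcp_pos: [0.4915, -0.0886, 0.3214]
orientation: [0.0, 0.705, 0.71, 0.0]
wrist_force: [-0.5, -0.1, -0.3]
finger_gap: 0.035
```

send_rows(deltas=[[[1, 3, 1, -6, 0, 0], [2, 7, 1, -13, 0, 0], [2.3, 11, 1, -20, 0, 0], [2.3, 14, 0, -27, 0, 0], [2.3, 16, -2, -34, 0, 0], [2.3, 17, -5, -40, 0, 0], [2.3, 17, -9, -40, 0, 0], [2.3, 17, -13, -40, 0, 0], [2.3, 17, -17, -40, 0, 0], [2.3, 17, -19, -40, 0, 0], [2.3, 17, -20, -40, 0, 0], [2.3, 17, -20, -40, 0, 0]]])

```text
clock: 3.65
tcp_pos: [0.5131, 0.0788, 0.1204]
orientation: [0.241, 0.664, 0.664, -0.243]
wrist_force: [-0.2, 0.3, 0.4]
finger_gap: 0.0352
```

Run:
```python
from h import *
s=get_state(); print(s["tcp_pos"],s["joint_pos"],s["wrist_force"])
a=read_camera("top");b=read_camera("scene");w=read_camera("wrist"); save(w,"w2.png")
cv2.imwrite("pics/c2.png",np.hstack([cv2.resize(a["img"][200:400,220:420],(400,400)),cv2.resize(b["img"][80:290,190:400],(400,400))])[...,::-1])
```

```text
[0.51307136 0.07876931 0.12035644] [ 0.34880995  0.51012529 -0.13142859  1.21065218 -0.64855536  2.01468267] [-0.24389193  0.33018017  0.39742847]
```

View pics/c2.png

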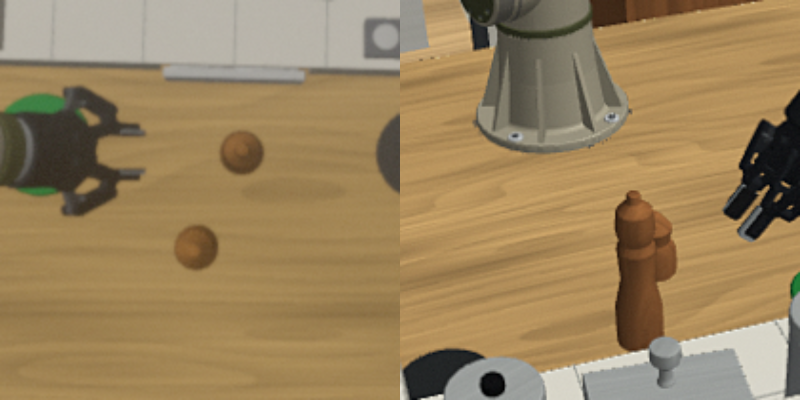

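View pics/w2.png

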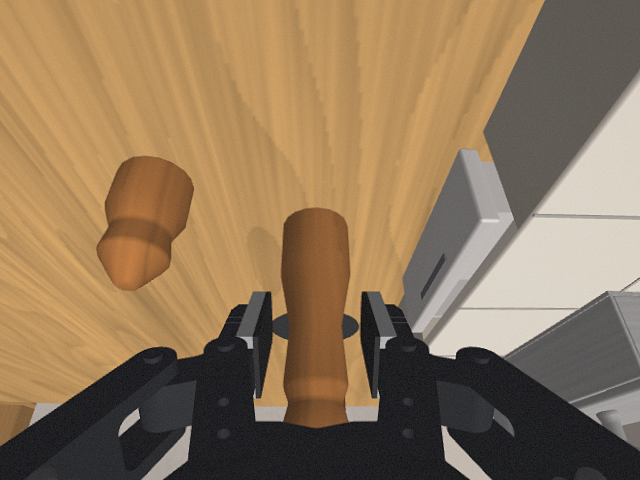

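Run:
```python
from h import *
from scipy.spatial.transform import Rotation as R
np.set_printoptions(precision=4,suppress=True)
w=read_camera("wrist");s=get_state();q=s["orientation"];M=R.from_quat([q[1],q[2],q[3],q[0]]).as_matrix()
H=np.array(w["hand_eye"]);print(H); print("cam rel TCP world",M@H[:3,3])
v,u=np.mgrid[0:480:1,0:640:1];b=ray(w,u,v);z=w["z_map"]
C=np.concatenate([b*z[...,None],z[...,None]],-1)
T=C@H[:3,:3].T+H[:3,3]
m=(z>0)&(T[...,2]<.0)&(T[...,2]>-.15)
print("gripper visible: tool coords")
for a in np.arange(-.14,0.001,.02):
    k=m&(T[...,2]>a)&(T[...,2]<=a+.02)
    if k.sum(): print(a,k.sum(),T[k].min(0),T[k].max(0))
W=T@M.T+s["tcp_pos"]
for n,x0,y0 in (("mill",.514,-.031),("salt",.402,.025)):
    k=(z>0)&(np.hypot(W[...,0]-x0,W[...,1]-y0)<.04)&(W[...,2]>.008)&(W[...,2]<.05)
    from scipy.optimize import least_squares
    Q=W[k]; r=least_squares(lambda c:np.hypot(Q[:,0]-c[0],Q[:,1]-c[1])-.026,[x0,y0],loss="soft_l1",f_scale=.002); print(n,r.x,len(Q))
k=(z>0)&(z>0.3)&(W[...,1]>-.3)&(W[...,1]<-.2)&(abs(W[...,0]-.51)<.05);print(np.median(W[k],0))
```

```text
[[-0.0005 -0.9603 -0.279   0.0706]
 [ 1.     -0.0005 -0.0003 -0.0006]
 [ 0.0001 -0.279   0.9603 -0.1425]
 [ 0.      0.      0.      1.    ]]
cam rel TCP world [-0.0007  0.1456  0.0639]
gripper visible: tool coords
-0.1 20468 [ 0.0003 -0.0626 -0.0977] [ 0.0208  0.0622 -0.08  ]
-0.08 23059 [-0.0132 -0.0618 -0.08  ] [ 0.0181  0.0607 -0.06  ]
-0.06 14201 [-0.0133 -0.0538 -0.06  ] [ 0.0142  0.0525 -0.04  ]
-0.039999999999999994 3681 [-0.012  -0.0319 -0.04  ] [ 0.0118  0.0306 -0.02  ]
-0.01999999999999999 4588 [-0.0118 -0.0318 -0.02  ] [ 0.113   0.1151 -0.    ]
mill [ 0.5128 -0.0324] 3270
salt [0.4015 0.0201] 4774
[ 0.4771 -0.2383  0.0008]
```

send_rows(deltas=[[[0, 0, -4, 0, 0, 0], [0, 0, -7, 0, 0, 0], [0, 0, -9, 0, 0, 0], [0, 0, -10, 0, 0, 0], [0, -1, -10.2, 0, 0, 0], [0, -2.5, -10.2, 0, 0, 0], [0, -4, -10.2, 0, 0, 0], [0, -5, -10.2, 0, 0, 0], [0, -5.5, -10.2, 0, 0, 0], [0, -5.5, -10.2, 0, 0, 0]]])

```text
clock: 4.85
tcp_pos: [0.514, 0.0233, 0.0202]
orientation: [0.242, 0.665, 0.664, -0.241]
wrist_force: [1.0, 0.4, -0.4]
finger_gap: 0.0349
```

Run:
```python
from h import *
s=get_state(); print(s["tcp_pos"],s["wrist_force"])
a=read_camera("top");b=read_camera("scene");w=read_camera("wrist"); save(w,"w3.png")
cv2.imwrite("pics/c3.png",np.hstack([cv2.resize(a["img"][200:400,220:420],(400,400)),cv2.resize(b["img"][80:290,190:400],(400,400))])[...,::-1])
```

```text
[0.51401564 0.02334034 0.02019767] [ 1.04133496  0.37585118 -0.39739086]
```

View pics/c3.png

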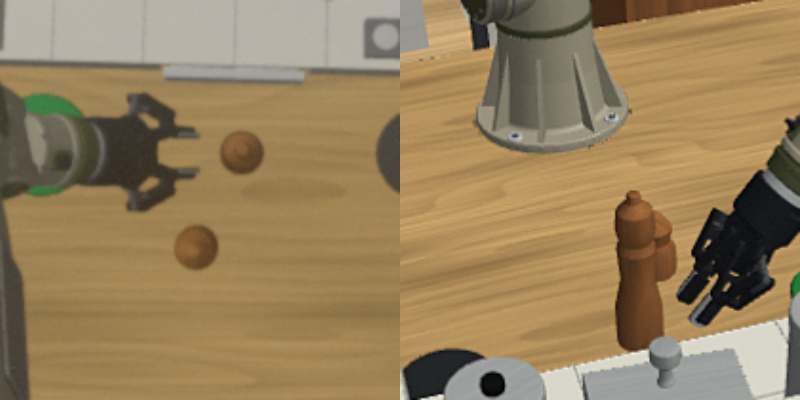

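View pics/w3.png

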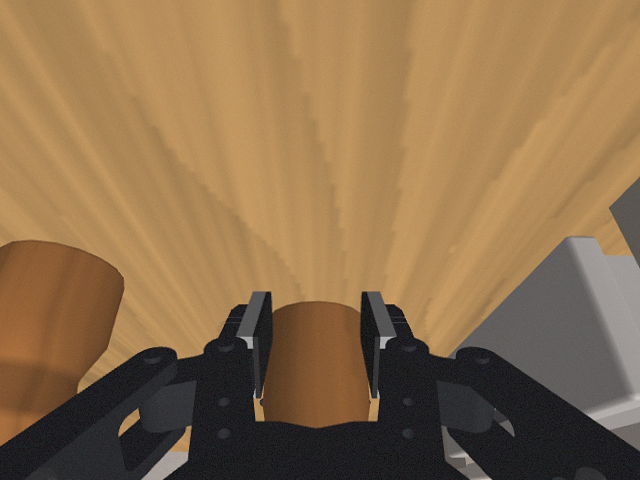

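send_rows(deltas=[[[0, -0.8, 0, 0, 0, 0], [0, -1.6, 0, 0, 0, 0], [0, -2.1, 0, 0, 0, 0], [0, -2.4, 0, 0, 0, 0], [0, -2.7, 0, 0, 0, 0], [0, -3.0, 0, 0, 0, 0], [0, -3.4, 0, 0, 0, 0], [0, -3.8, 0, 0, 0, 0], [0, -4.2, 0, 0, 0, 0], [0, -4.6, 0, 0, 0, 0], [0, -4.9, 0, 0, 0, 0], [0, -5.1, 0, 0, 0, 0]]])

```text
clock: 6.2
tcp_pos: [0.5136, -0.0273, 0.0193]
orientation: [0.242, 0.665, 0.664, -0.242]
wrist_force: [-0.2, 3.5, 0.4]
finger_gap: 0.035
```

```bash
cat > m.py <<'E'
from h import *
from scipy.optimize import least_squares
import sys
s=get_state(); print(np.round(s["tcp_pos"],4),np.round(s["wrist_force"],2))
x0,y0=float(sys.argv[1]),float(sys.argv[2])
a=read_camera("top");b=read_camera("scene")
v,u=np.mgrid[0:480,0:640]
for n,p in (("top",a),("scene",b)):
    P=pts(p,u,v)
    for zr in ((.006,.043),(.15,.2)):
        Q=P[(np.hypot(P[...,0]-x0,P[...,1]-y0)<.04)&(P[...,2]>zr[0])&(P[...,2]<zr[1])&(p["z_map"]>0)&(p["img"][...,0]>p["img"][...,2]+25.)]
        if len(Q)>20 and not(n=="top" and zr[0]<.1):
            R=.026 if zr[0]<.1 else .018
            r=least_squares(lambda c:np.hypot(Q[:,0]-c[0],Q[:,1]-c[1])-R,[x0,y0],loss="soft_l1",f_scale=.002)
            print(n,zr,len(Q),r.x if n=="scene" else Q.mean(0),"maxz",Q[:,2].max())
cv2.imwrite("pics/"+sys.argv[3],np.hstack([cv2.resize(a["img"][200:400,270:470],(400,400)),cv2.resize(b["img"][80:320,130:370],(400,400))])[...,::-1])
E
python3 m.py 0.513 -0.056 c4.png
```

```text
[ 0.5136 -0.0273  0.0193] [-0.19  3.46  0.39]
top (0.15, 0.2) 299 [ 0.51432838 -0.049527    0.17723428] maxz 0.19789464813396415
scene (0.006, 0.043) 334 [ 0.51421651 -0.05205559] maxz 0.04299641601216876
scene (0.15, 0.2) 412 [ 0.51433466 -0.05233611] maxz 0.19525412851922436
```

View pics/c4.png

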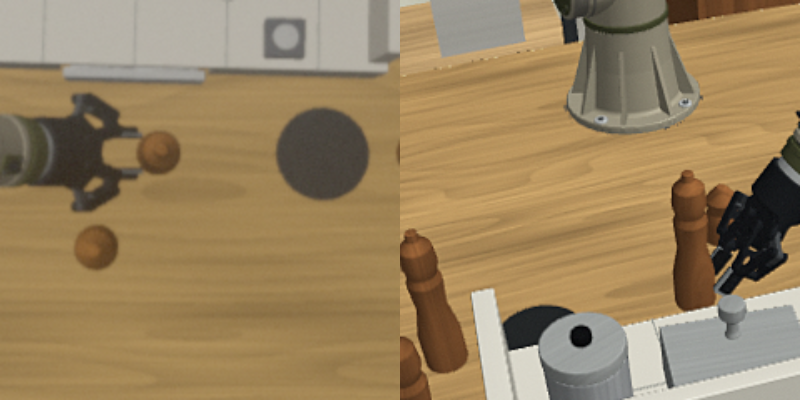

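The mill slides upright, nested between the fingers, at y≈-0.051 with the TCP at -0.027. The push force is 3.5 N. I'll carry on.

send_rows(deltas=[[[0, -0.3, 0, 0, 0, 0], [0, -0.8, 0, 0, 0, 0], [0, -1.4, 0, 0, 0, 0], [0, -2.1, 0, 0, 0, 0], [0, -2.8, 0, 0, 0, 0], [0, -3.5, 0, 0, 0, 0], [0, -4.2, 0, 0, 0, 0], [0, -4.9, 0, 0, 0, 0], [0, -5.6, 0, 0, 0, 0], [0, -6.2, 0, 0, 0, 0], [0, -6.7, 0, 0, 0, 0], [0, -7.0, 0, 0, 0, 0]]])

```text
clock: 7.5
tcp_pos: [0.5135, -0.0975, 0.0193]
orientation: [0.242, 0.665, 0.664, -0.242]
wrist_force: [0.2, 2.5, -0.3]
finger_gap: 0.035
```

send_rows(deltas=[[[0, -0.3, 0, 0, 0, 0], [0, -0.8, 0, 0, 0, 0], [0, -1.4, 0, 0, 0, 0], [0, -2.1, 0, 0, 0, 0], [0, -2.8, 0, 0, 0, 0], [0, -3.5, 0, 0, 0, 0], [0, -4.2, 0, 0, 0, 0], [0, -4.9, 0, 0, 0, 0], [0, -5.6, 0, 0, 0, 0], [0, -6.2, 0, 0, 0, 0], [0, -6.7, 0, 0, 0, 0], [0, -7.0, 0, 0, 0, 0]]])

```text
clock: 8.7
tcp_pos: [0.5135, -0.1676, 0.0193]
orientation: [0.242, 0.665, 0.664, -0.242]
wrist_force: [-0.2, 4.1, 0.2]
finger_gap: 0.0348
```

```bash
python3 m.py 0.513 -0.195 c5.png
```

```text
[ 0.5135 -0.1676  0.0193] [-0.21  4.09  0.23]
top (0.15, 0.2) 314 [ 0.5143844  -0.18712901  0.17643432] maxz 0.1979720270533206
scene (0.006, 0.043) 41 [ 0.51282361 -0.19278763] maxz 0.04297289157158158
scene (0.15, 0.2) 442 [ 0.51387931 -0.19290973] maxz 0.19495620883276005
```

View pics/c5.png

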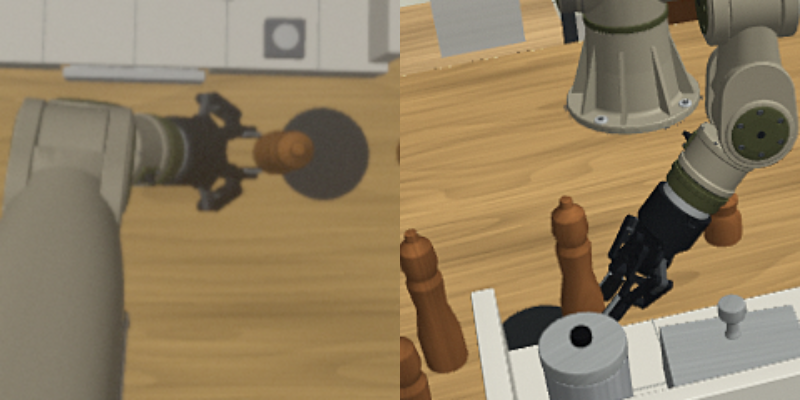

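send_rows(deltas=[[[0, -0.3, 0, 0, 0, 0], [0, -0.8, 0, 0, 0, 0], [0, -1.4, 0, 0, 0, 0], [0, -2.0, 0, 0, 0, 0], [0, -2.6, 0, 0, 0, 0], [0, -3.2, 0, 0, 0, 0], [0, -3.8, 0, 0, 0, 0], [0, -4.4, 0, 0, 0, 0], [0, -5.0, 0, 0, 0, 0], [0, -5.4, 0, 0, 0, 0], [0, -5.7, 0, 0, 0, 0], [0, -5.7, 0, 0, 0, 0]]])

```text
clock: 10.0
tcp_pos: [0.5135, -0.2246, 0.0194]
orientation: [0.242, 0.665, 0.664, -0.242]
wrist_force: [0.3, 0.7, -0.3]
finger_gap: 0.0346
```

```bash
python3 m.py 0.513 -0.249 c6.png
```

```text
[ 0.5135 -0.2246  0.0194] [ 0.29  0.73 -0.3 ]
top (0.15, 0.2) 320 [ 0.5144329  -0.24353065  0.17618125] maxz 0.1963245915294307
scene (0.006, 0.043) 197 [ 0.51360946 -0.24885647] maxz 0.042990098160884026
scene (0.15, 0.2) 474 [ 0.51420658 -0.24952883] maxz 0.1958528955049056
```

View pics/c6.png

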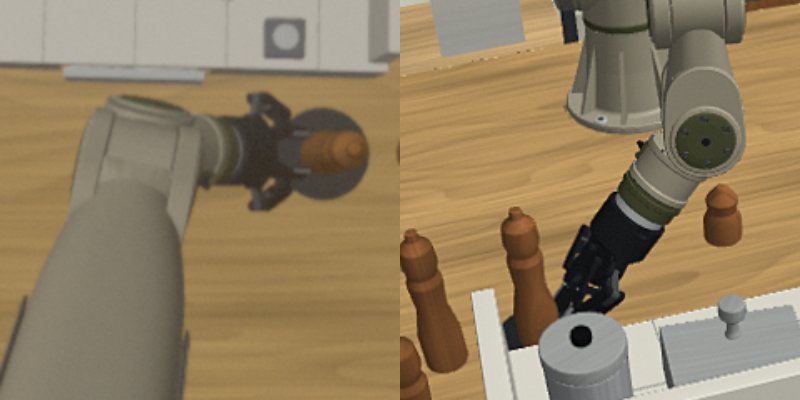

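The mill is centred on the disc, within about 1–2 mm, and upright. I'll back straight off, then rise and straighten the tool.

send_rows(deltas=[[[0, 0.4, 0, 0, 0, 0], [0, 1.2, 0, 0, 0, 0], [0, 2.5, 0, 0, 0, 0], [0, 5, 0, 0, 0, 0], [0, 8, 0, 0, 0, 0], [0, 8.5, 3, 0, 0, 0], [0, 9, 8, 0, 0, 0], [0, 9, 13, 0, 0, 0], [0, 9, 18, 0, 0, 0], [0, 9, 23, 0, 0, 0], [0, 9, 24, 0, 0, 0], [0, 9, 24, 0, 0, 0]]])

```text
clock: 11.3
tcp_pos: [0.515, -0.1335, 0.262]
orientation: [0.244, 0.665, 0.664, -0.24]
wrist_force: [0.6, 0.5, -0.4]
finger_gap: 0.035
```

send_rows(deltas=[[[0, 0, 0, 8, 0, 0], [2, 0, 0, 16, 0, 0], [4, 0, 0, 24, 0, 0], [7, 0, 0, 32, 0, 0], [10, 0, 0, 40, 0, 0], [12, 0, 0, 40, 0, 0], [12.7, -2, 0, 40, 0, 0], [12.7, -4, 0, 40, 0, 0], [12.7, -5.8, 0, 40, 0, 0], [12.7, -5.8, 0, 40, 0, 0]]], jaw=-1)

```text
clock: 12.3
tcp_pos: [0.6397, -0.1944, 0.2579]
orientation: [-0.001, 0.708, 0.706, -0.001]
wrist_force: [0.2, 0.4, 0.0]
finger_gap: 0.0
```

```bash
python3 m.py 0.513 -0.249 c7.png
python3 - <<'E'
from h import *
from scipy.spatial.transform import Rotation as R
np.set_printoptions(precision=4,suppress=True)
w=read_camera("wrist");s=get_state();save(w,"w7.png");q=s["orientation"];M=R.from_quat([q[1],q[2],q[3],q[0]]).as_matrix()
print(M,s["finger_gap"],s["tcp_pos"])
H=np.array(w["hand_eye"]);v,u=np.mgrid[0:480,0:640];b=ray(w,u,v);z=w["z_map"]
T=np.concatenate([b*z[...,None],z[...,None]],-1)@H[:3,:3].T+H[:3,3];W=T@M.T+s["tcp_pos"]
k=(z>0)&(W[...,2]>.092)&(W[...,2]<.104)&(np.hypot(W[...,0]-.6405,W[...,1]+.1925)<.03)
Q=W[k];print("button",k.sum(),Q.mean(0),Q.min(0),Q.max(0))
k=(z>0)&(W[...,2]>.082)&(W[...,2]<.104)&(np.hypot(W[...,0]-.6405,W[...,1]+.1925)<.04)
Q=W[k];print("housing",k.sum(),Q.mean(0),Q.min(0),Q.max(0))
k=(T[...,2]>-.1)&(T[...,2]<.01)&(z>0)&(z<.2);print("tip",T[k].max(0))
E
```

```text
[ 0.6397 -0.1944  0.2579] [0.16 0.35 0.02]
scene (0.006, 0.043) 204 [ 0.51341621 -0.24896792] maxz 0.042992661288127405
scene (0.15, 0.2) 477 [ 0.51424259 -0.24961511] maxz 0.1943383415541514
[[ 0.001   1.     -0.0002]
 [ 1.     -0.001   0.0005]
 [ 0.0005 -0.0002 -1.    ]] 0.00016862896452917066 [ 0.6401 -0.1917  0.2594]
button 1060 [ 0.6413 -0.1936  0.0972] [ 0.6267 -0.2088  0.092 ] [ 0.6555 -0.1797  0.0997]
housing 3009 [ 0.6413 -0.1923  0.0907] [ 0.6185 -0.2184  0.082 ] [ 0.6649 -0.1706  0.0997]
tip [ 0.0211  0.0612 -0.0028]
```

View pics/c7.png

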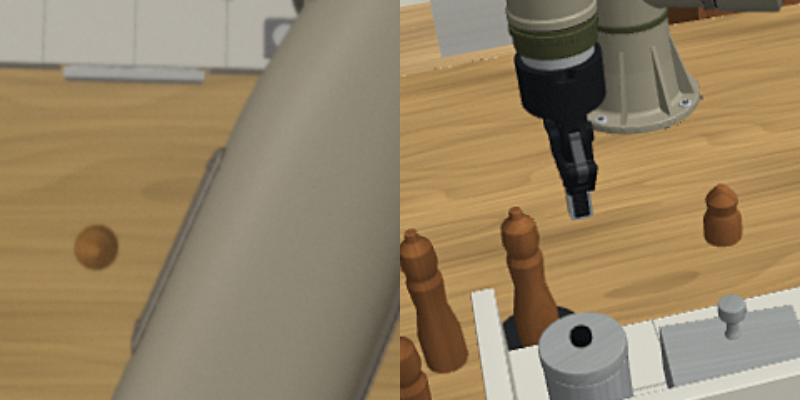

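View pics/w7.png

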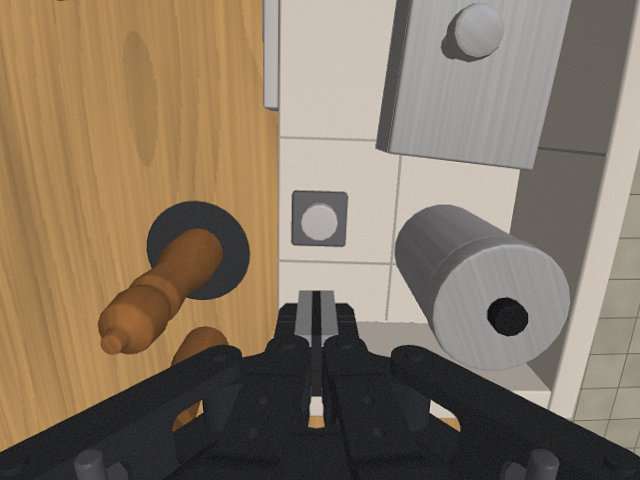

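The wrist picture shows the button at (320,221) in its housing, the tall mill standing on the disc on the left, and the canister on the right. The canister leaves about 15 mm for the knuckles. The wrist fit agrees with the top camera on the button to about 1 mm, so I'll descend.

send_rows(deltas=[[[-0.2, -0.1, -3, 0, 0, 0], [-0.2, -0.1, -7, 0, 0, 0], [-0.2, -0.1, -11, 0, 0, 0], [-0.2, -0.1, -13.5, 0, 0, 0], [-0.2, -0.1, -15, 0, 0, 0], [-0.2, -0.1, -15.4, 0, 0, 0], [-0.2, -0.1, -15.4, 0, 0, 0]]])

```text
clock: 13.15
tcp_pos: [0.6384, -0.1922, 0.1054]
orientation: [-0.0, 0.707, 0.707, 0.0]
wrist_force: [0.1, 0.3, 0.6]
finger_gap: -0.0003
```

send_rows(deltas=[[[0, 0, -0.5, 0, 0, 0], [0, 0, -0.8, 0, 0, 0], [0, 0, -1.1, 0, 0, 0], [0, 0, -1.35, 0, 0, 0], [0, 0, -1.45, 0, 0, 0], [0, 0, -1.45, 0, 0, 0]]])

```text
clock: 13.75
tcp_pos: [0.6392, -0.1932, 0.0913]
orientation: [0.001, 0.707, 0.707, 0.0]
wrist_force: [0.7, 0.7, 3.7]
finger_gap: -0.0001
```

```bash
python3 m.py 0.513 -0.249 c8.png
python3 - <<'E'
from h import *
a=read_camera("top"); print(get_state()["wrist_force"]);save(a,"t8.png")
E
```

```text
[ 0.6392 -0.1932  0.0913] [0.66 0.69 3.68]
scene (0.006, 0.043) 202 [ 0.51366004 -0.24885914] maxz 0.0429632322256841
scene (0.15, 0.2) 474 [ 0.51433342 -0.2493425 ] maxz 0.1937178186971522
[ 1.36373539 -0.76472693  3.01870923]
```

View pics/t8.png

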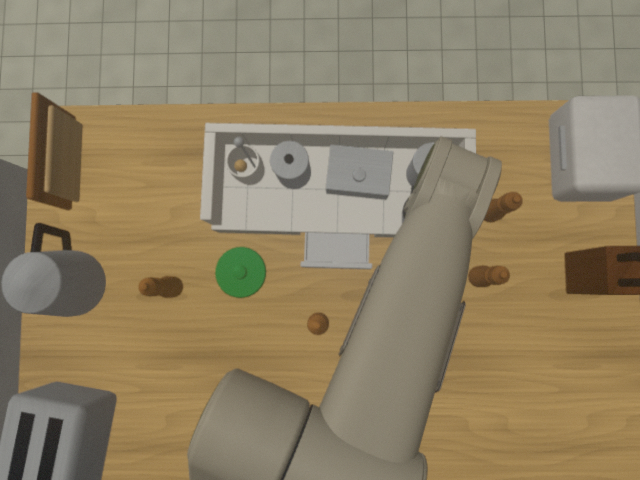

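The top picture shows the drawer coming out, with its front panel now at about (337,266). I'll release the button, rise clear and let the drawer finish.

send_rows(deltas=[[[0, 0, 1, 0, 0, 0], [0, 0, 3, 0, 0, 0], [0, 0, 6, 0, 0, 0], [0, 0, 10, 0, 0, 0], [0, 0, 14, 0, 0, 0], [0, 0, 17, 0, 0, 0], [0, 0, 20, 0, 0, 0], [0, 0, 21, 0, 0, 0], [0, 0, 21, 0, 0, 0], [0, 0, 21, 0, 0, 0], [0, 0, 21, 0, 0, 0], [0, 0, 21, 0, 0, 0]]])

```text
clock: 15.1
tcp_pos: [0.638, -0.1927, 0.2989]
orientation: [-0.002, 0.707, 0.707, -0.001]
wrist_force: [0.9, -0.5, 0.2]
finger_gap: 0.0002
```

```bash
python3 m.py 0.513 -0.249 c9.png
python3 - <<'E'
from h import *
np.set_printoptions(precision=4,suppress=True)
a=read_camera("top"); s=get_state();print(s["clock"],s["wrist_force"],s["tcp_pos"]);save(a,"t9.png")
v,u=np.mgrid[0:480,0:640];P=pts(a,u,v)
k=(abs(P[...,1]+.02)<.06)&(P[...,0]>.44)&(P[...,0]<.6)&(P[...,2]>.05)&(P[...,2]<.075)
print("drawer rim x",np.percentile(P[k][:,0],[2,10,50,90,98]),k.sum())
for n in ("salt","green_lid"):
    print(n,[ (round(d["conf"],2),np.round(d["box"])) for d in find_in(a,n)][:2])
k=(np.hypot(P[...,0]-.402,P[...,1]-.022)<.05)&(P[...,2]>.055);print("salt now",P[k].mean(0))
E
```

```text
[ 0.638  -0.1927  0.2989] [ 0.94 -0.48  0.21]
scene (0.006, 0.043) 203 [ 0.51337975 -0.24887986] maxz 0.042657566615036294
scene (0.15, 0.2) 471 [ 0.51426685 -0.24928359] maxz 0.1939826595915267
15.25 [-0.3351  0.1949  0.1538] [ 0.6383 -0.1929  0.2999]
drawer rim x [0.502  0.5023 0.5091 0.5162 0.5186] 344
salt []
green_lid [(0.93, array([240., 270.,  50.,  50.])), (0.18, array([336., 258.,  70.,  57.]))]
salt now [ 0.3928 -0.0005  0.4588]
```

View pics/t9.png

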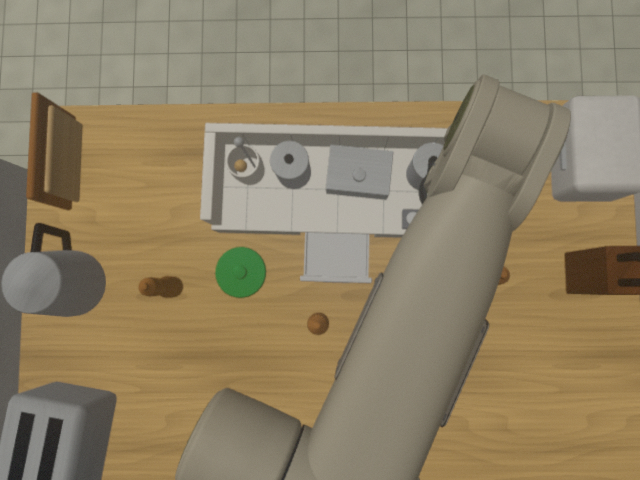

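View pics/c9.png

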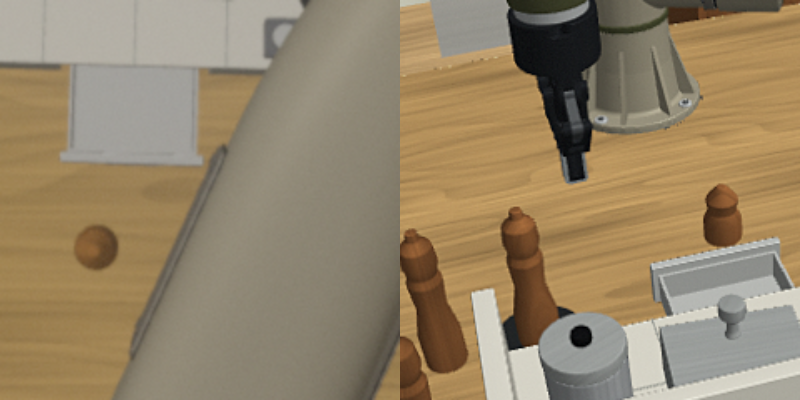

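send_rows(deltas=[[[0, 0, 0, 0, 0, 0], [0, 0, 0, 0, 0, 0], [0, 0, 0, 0, 0, 0], [0, 0, 0, 0, 0, 0], [0, 0, 0, 0, 0, 0], [0, 0, 0, 0, 0, 0]]])

```text
clock: 15.95
tcp_pos: [0.6387, -0.1931, 0.3008]
orientation: [0.0, 0.707, 0.707, 0.0]
wrist_force: [-0.4, 0.1, -0.6]
finger_gap: 0.0001
```

Run:
```python
from h import *
a=read_camera("top")
v,u=np.mgrid[0:480,0:640];P=pts(a,u,v)
k=(abs(P[...,1]+.02)<.06)&(P[...,0]>.44)&(P[...,0]<.6)&(P[...,2]>.05)&(P[...,2]<.075)
print("drawer rim x",np.percentile(P[k][:,0],[2,50,98]),get_state()["qvel"])
print(hand_in())
```

```text
drawer rim x [0.50201281 0.50903921 0.5185871 ] [6.36327795e-04 6.04220337e-04 4.80234349e-04 8.92498231e-04
 9.84810745e-04 3.46010306e-05]
the job is handed in; nothing more can be done
None
```

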